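# Clear porcelain chips off a sloping draining board

## Task

A porcelain dish has broken on the sloping blue draining board: take the orange scraper from its rest and use it to sweep all four chips along the board and off its end into the deep grey waste tub. The chips are sharp, so never touch them with the gripper, and leave the clean dishes, the bottle, the jar and the beaker where they are. Finally stand the scraper, rubber edge down, back in its rest.

Things in the scene. Friction and masses are not known exactly. Their poses are not given: they have to be found in the camera images.
- board: Fixed draining board: a smooth blue sheet 300 mm long (its y), 130 mm wide, rising at 25 degrees towards its +x. The frame is level, z up; origin on the bench under the sheet's middle. Low edge (-x, surface height 90 mm): steel lip 12 mm high, 6 mm thick. High edge (145 mm) and both ends (y = -150, +150 mm) have no rim.
- board_mid (a point): Middle of the board's sloping upper surface, 117.5 mm above the bench. The uphill direction in the board's frame is (0.906, 0, 0.423), the surface normal (-0.423, 0, 0.906); the working surface runs 65 mm up and 65 mm down the slope from here, to the inner face of the lip.
- tub: Fixed grey waste tub, open on top, 170 mm (its x) by 145 mm (its y) by 62 mm high, walls and floor 5 mm; origin at the centre of its underside. Stands at one end of the board, at its +y or -y end, its near wall 15 mm inside below the board's end.
- tray: Fixed white tray for clean dishes, 170 by 145 by 40 mm high, at the board's other end; origin at the centre of its underside.
- rest: Fixed white open-topped rest for the scraper, 146 mm (its x) by 54 mm (its y) by 22 mm high, walls and floor 6 mm, so the pocket is 134 by 42 mm; origin at the centre of its underside.
- rest_floor (a point): Centre of the rest's inner floor, 6 mm above the bench.
- scraper: Loose scraper block, 0.22 kg, at the start standing in the rest with its length along the rest's x. Origin at the centre of its lower edge, z up to the grip. Black rubber edge 110 mm long (x), 20 mm thick (y), z 0 to 24 mm; orange body 110 by 26 mm, z 22 to 52 mm; orange grip 80 mm long (x), 26 mm thick (y), flat sides, z 49 to 85 mm.
- chip_1: Loose white porcelain chip, flat and angular, about 50 by 40 mm, 9 mm thick, 30 g, lying on the board's slope; origin at the centre of its underside, z is the normal of its flat side.
- chip_2: Loose white porcelain chip, flat and angular, about 50 by 40 mm, 9 mm thick, 30 g, lying on the board's slope; origin at the centre of its underside, z is the normal of its flat side.
- chip_3: Loose white porcelain chip, flat and angular, about 50 by 40 mm, 9 mm thick, 30 g, lying on the board's slope; origin at the centre of its underside, z is the normal of its flat side.
- chip_4: Loose white porcelain chip, flat and angular, about 50 by 40 mm, 9 mm thick, 30 g, lying on the board's slope; origin at the centre of its underside, z is the normal of its flat side.
- dish_1: Clean round greenish glass dish with lid, 68 mm across, 24 mm high, in the white tray; leave alone. Origin at the centre of its underside.
- dish_2: Clean round greenish glass dish with lid, 68 mm across, 24 mm high, in the white tray; leave alone. Origin at the centre of its underside.
- wash_bottle: White bottle with red cap, 60 mm across, 150 mm high, on the bench on the left; leave alone. Origin at the centre of its underside.
- jar: Amber jar, 70 mm across, 90 mm high, on the bench on the right; leave alone. Origin at the centre of its underside.
- beaker: White open beaker, 70 mm across, 90 mm high, on the bench at the far left; leave alone. Origin at the centre of its underside.
Mind the look-alikes: they are no part of the job. What is shaped like the chip_3 but turquoise or yellow is not meant.

How it is judged:
On the way, in this order (a step that is already met when the one before it is completed fails the run):
1. the scraper has been lifted out of its rest (its lower edge more than 60 mm above the bench) (height (world z) of scraper above 0.06 m), for 0.2 s.
2. all four chips lie inside the waste tub (x of chip_1 in the frame of tub between -0.08 and 0.08 m and y of chip_1 in the frame of tub between -0.068 and 0.068 m and z of each of chip_1, chip_2, chip_3, chip_4 in the frame of tub below 0.055 m and x of chip_2 in the frame of tub between -0.08 and 0.08 m and y of chip_2 in the frame of tub between -0.068 and 0.068 m and x of chip_3 in the frame of tub between -0.08 and 0.08 m and y of chip_3 in the frame of tub between -0.068 and 0.068 m and x of chip_4 in the frame of tub between -0.08 and 0.08 m and y of chip_4 in the frame of tub between -0.068 and 0.068 m), for 0.2 s.
At the end, for the whole second after the job is handed in: All four chips lie inside the waste tub, and the scraper stands at rest in its rest, rubber edge down: its lower edge on the rest's floor (within 10 mm), its middle within 30 mm along and 20 mm across of the rest's middle, leaning less than 0.25 rad (all of step 2 and x of scraper in the frame of rest between -0.03 and 0.03 m and y of scraper in the frame of rest between -0.02 and 0.02 m and z of scraper in the frame of rest below 0.016 m and angle between scraper's own z axis and vertical below 0.25 rad and linear speed of scraper below 0.03 m/s); the robot touches nothing.
It fails at once if the gripper or arm touches a chip (contact force between any of the fingers, the arm and chip_1 above 0.5 N or contact force between any of the fingers, the arm and chip_2 above 0.5 N or contact force between any of the fingers, the arm and chip_3 above 0.5 N or contact force between any of the fingers, the arm and chip_4 above 0.5 N).
It fails at once if a clean dish, the bottle, the jar or the beaker is moved by more than 25 mm (distance of any of dish_1, dish_2, wash_bottle, jar, beaker from where it was at the start of the episode above 0.025 m).
It also fails if it takes over 58 s, if anything falls off the work surface, if the arm or the gripper's body presses on something with over 40 N, if the wrist force passes 120 N, or if a joint passes its speed limit or range.

## Robot

A 6-joint arm with a two-finger parallel gripper is mounted at the origin on the work surface. World frame = base frame: x ahead of the robot, y to its left, z up, the work surface at z = 0. Lengths are in m, angles in rad, forces in N, time in s.
With the tool pointing down it reaches from about 0.35 to 0.85 m from the base axis. Payload 8.1 kg.
Tool frame: the origin (TCP) lies between the finger pads; the fingertips stand tips_ahead ahead of it and the grasp point (between the pads) lies 8 mm behind it (tips_ahead is the distance from the TCP to the fingertips, in m); z points along the fingers, x is the direction in which the jaws open and shut, and the axes are right-handed (so a half turn about z gives the same grasp; the last joint's range is limited). The gripper opens to 93 mm and grips with 3 to 60 N. Pads are 15 mm wide; open, the fingers measure 128 mm over their backs; the gripper's body (75 mm by 188 mm) begins 65 mm behind the grasp point.
Start: joints at [1.25, 0.13, 1.488, -0, 1.523, -0.085], TCP at [0.14, 0.583, 0.23] pointing down, gripper open.
Joint ranges: [-2.96, 2.96], [-0.89, 2.26], [0.02, 2.5], [-1.34, 4.48], [0, 2.73], [-2.66, 2.66]. Speed limits (rad/s): [2.39, 2.39, 2.79, 3.14, 3.14, 3.14].

## Interface

Orientations are given as a rotation vector (axis times angle).
In Python, from plant import * gives the robot as it stands.
- The arm moves only by the tool play_rows, never from a script. Its argument "increments" is a list that holds one entry, the list of rows, each a list of 4 numbers: the shift along the tool's x, y, z in cm, then the turn about the tool's z in rad. A call has 1 to 5 rows; each row is the pose to reach, as a shift and turn from the pose measured when the call began, along the tool's axes at that moment; what a row does not reach only later rows make up. A row lasts 1/10 s, in which the tool goes at most 50 mm and 8.59 degrees, less where a joint would pass 70% of its speed; a pose out of reach is approached as far as the arm can. A call with a gripper value outside its range is refused whole. "jaw" is the finger opening in cm, from 0 to 9.3, set as the call begins (left out, the last holds). The fingers move at their own pace and stop on an object; "squeeze" is the grip in N (left out, the last holds). Time passes only in rows, so rows that repeat a pose let the fingers close. It gives the time, the measured TCP pose, the force and the opening at its end, in the units of the state.
- read_state(): the state, without advancing time (a new reading comes with each control period).
- read_camera(name): name is "scene" or "top"; returns (picture, depth): 480x640x3 uint8, blue, green, red; 480x640 float32, m along the optical axis (not along the pixel's ray), 0 where there is no reading.
- camera_params(name): a dict with "K" (3x3 intrinsics, pixels), "k1" (the pictures are not rectified: a ray, as slopes to the right and down, at radius r is drawn at 1 + k1 r^2 times it, then the intrinsics apply), "eye" and "orientation" of the camera in the world. Camera axes: x right, y up, looking along -z (the intrinsics and any distortion apply to the point x, -y, -z); pixel columns grow to the right and rows downward; lengths in m; the calibration is good to about 2 mm. A picture is of the moment at which its call begins. camera_params takes no time and is no camera call.
- close_job(): hands the job in, once; it reports no verdict.
The state is a dict: "t": time; "q": joint angles; "dq": joint speeds; "joint_torque": joint torques, N m; "tool_pos": TCP position; "orientation": TCP orientation; "force": force on the tool from outside, world axes, zero at the start; "wrist_torque": the same for the moment, N m; "opening": finger opening in m.
Only numpy, scipy, OpenCV 4.12 (cv2) and the standard library are available. Lean on these libraries where they do the work, as an engineer would, in place of code of your own. Each camera call takes 0.05 s, during which the arm holds its last target.

## Working session

There is one attempt and no reset: what is moved stays moved. The work goes in short steps, Python scripts to look and compute and a tool call to move; the robot and the scene stay as the last step left them, time stands still between calls to the robot, and variables do not carry over. Pictures are saved under pics/ and viewed, and the job is handed in when it is done.

Besides the shell and the picture viewer there is one more tool, called by a JSON object that holds its "method" and its "body". play_rows: Moves the arm, as the interface text tells. Its arguments: {"type":"object","properties":{"increments":{"type":"array"},"jaw":{"type":"number"},"squeeze":{"type":"number"}},"required":["increments"]}

```bash
ls; mkdir -p pics; python3 - <<'E'
from plant import *
import cv2,numpy as np
s=read_state();print(s)
for n in("scene","top"):
    p,d=read_camera(n);cv2.imwrite(f"pics/{n}0.png",p);np.save(f"pics/{n}0.npy",d)
    print(n,camera_params(n))
E
```

```text
pics
{'t': 0.0, 'q': array([ 1.24958805e+00,  1.31123184e-01,  1.48928949e+00, -2.76987146e-05,
        1.52302779e+00, -8.53777970e-02]), 'dq': array([-2.45542352e-05, -9.80684032e-04, -3.12503225e-04,  1.62531028e-03,
        8.65202248e-04,  1.60419116e-03]), 'joint_torque': array([ 3.93601867e-04, -5.59849262e+01, -4.91755879e+01,  7.67774926e-02,
        3.54983588e-02, -1.96417227e-04]), 'tool_pos': array([0.13998666, 0.58286068, 0.22860454]), 'orientation': array([ 2.46653306e+00,  1.94403861e+00, -2.39981556e-03]), 'force': array([0.19581138, 0.79980847, 0.16320587]), 'wrist_torque': array([-0.00423288, -0.0661238 , -0.02071394]), 'opening': 0.09300236757682105}
scene {'K': array([[490.0734089 ,   0.        , 323.33589503],
       [  0.        , 490.0734089 , 239.75399477],
       [  0.        ,   0.        ,   1.        ]]), 'k1': -0.11317792952789536, 'eye': array([0.91735956, 0.64839422, 0.86488606]), 'orientation': array([0.23084863, 0.96314071, 2.47205282])}
top {'K': array([[509.88247326,   0.        , 324.09592776],
       [  0.        , 509.88247326, 236.77249824],
       [  0.        ,   0.        ,   1.        ]]), 'k1': -0.007651460635147825, 'eye': array([0.40952736, 0.04603604, 1.38422826]), 'orientation': array([ 0.10293873, -0.12102678, -1.59313715])}
```

View pics/scene0.png

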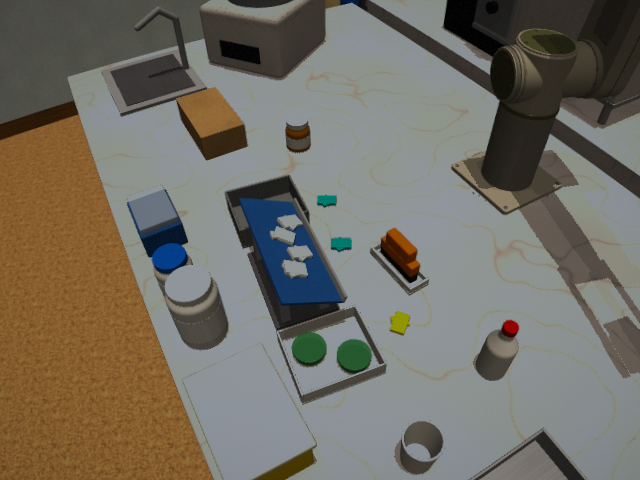

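View pics/top0.png

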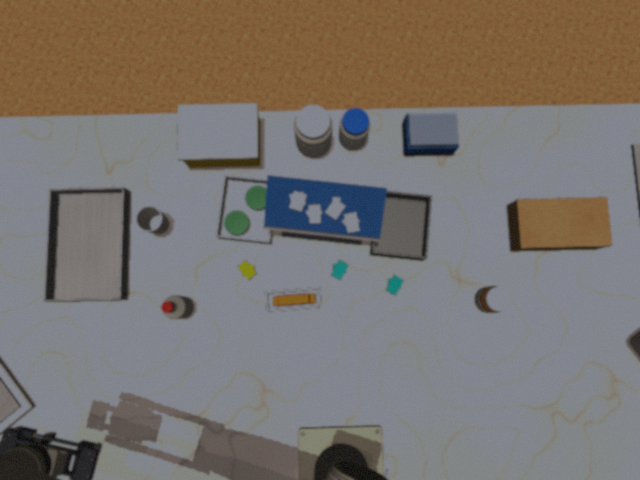

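```bash
cat > h.py <<'E'
import numpy as np,cv2
from scipy.spatial.transform import Rotation as R
from plant import *
def rays(n,uv):
    c=camera_params(n);K=c["K"];uv=np.asarray(uv,float).reshape(-1,1,2)
    # small-r model: drawn = s*(1+k1 r^2)
    p=cv2.undistortPoints(uv,K,np.array([c["k1"],0,0,0.]),None,None).reshape(-1,2)
    d=np.c_[p[:,0],-p[:,1],-np.ones(len(p))]
    return c["eye"],R.from_rotvec(c["orientation"]).apply(d)
def cloud(n,d):
    v,u=np.mgrid[0:480,0:640]
    e,r=rays(n,np.c_[u.ravel(),v.ravel()])
    P=e+r*d.ravel()[:,None]
    P[d.ravel()<=0]=np.nan
    return P.reshape(480,640,3)
def onplane(n,uv,z):
    e,r=rays(n,uv);return e+r*((z-e[2])/r[:,2])[:,None]
def project(n,P):
    c=camera_params(n);q=R.from_rotvec(c["orientation"]).inv().apply(np.atleast_2d(P)-c["eye"])
    s=np.c_[q[:,0]/-q[:,2],-q[:,1]/-q[:,2]];s*=1+c["k1"]*(s**2).sum(1,keepdims=True)
    return s@c["K"][:2,:2].T+c["K"][:2,2]
E
python3 - <<'E'
from h import *
import plant;print([x for x in dir(plant) if x[0]!='_'])
for n in("scene","top"):
    im=cv2.imread(f"pics/{n}0.png");d=np.load(f"pics/{n}0.npy");C=cloud(n,d)
    b,g,r=[im[...,i].astype(int) for i in range(3)]
    print(n,"valid",(d>0).mean())
    # orange
    m=(r>120)&(b<60)&(g<130)&(r-g>50)
    hull=np.zeros_like(m)
    if n=="top": hull[280:315,260:330]=1
    else: hull[220:290,370:430]=1
    m&=hull; P=C[m];P=P[~np.isnan(P).any(1)]
    print("orange",len(P),P.min(0),P.max(0))
    top=P[P[:,2]>0.078]; 
    if len(top)>5:
        print(" top",len(top),top.mean(0),cv2.minAreaRect((top[:,:2]*1000).astype(np.float32)))
    # blue board
    m=(b>100)&(r<60)&(b-r>80)
    hull[:]=0
    if n=="top": hull[170:250,255:395]=1
    else: hull[195:310,235:350]=1
    m&=hull;P=C[m];P=P[~np.isnan(P).any(1)]
    c=P.mean(0);U,S,V=np.linalg.svd(P-c);nn=V[2]*np.sign(V[2][2])
    print("board",len(P),c,"normal",nn,"rms",S[2]/len(P)**.5)
    print("  yaw-long",V[0], "corners")
    cs,_=cv2.findContours(m.astype(np.uint8),cv2.RETR_EXTERNAL,cv2.CHAIN_APPROX_NONE)
    k=max(cs,key=cv2.contourArea);print(cv2.approxPolyDP(k,5,True).reshape(-1,2).tolist())
E
```

```text
['IKError', 'camera_params', 'close_job', 'read_camera', 'read_state', 'tips_ahead']
scene valid 0.99611328125
orange 365 [0.42670653 0.0594137  0.05447303] [0.45452252 0.16528544 0.09545749]
 top 291 [0.44060118 0.11273779 0.091593  ] ((440.370849609375, 111.2704849243164), (24.907583236694336, 77.99325561523438), 4.1407318115234375)
board 1640 [0.63206197 0.01703612 0.09608639] normal [-0.53863866  0.05820502  0.84052399] rms 0.007211534609570177
  yaw-long [0.53572887 0.79362754 0.28835724] corners
[[259, 234], [264, 251], [274, 253], [270, 261], [279, 255], [279, 263], [290, 259], [287, 245]]
top valid 0.9960091145833333Traceback (most recent call last):
  File "<stdin>", line 13, in <module>
    return umr_minimum(a, axis, None, out, keepdims, initial, where)
ValueError: zero-size array to reduction operation minimum which has no identity
```

```bash
python3 - <<'E'
import cv2
a=cv2.imread("pics/top0.png")[160:320,210:440];cv2.imwrite("pics/topz.png",cv2.resize(a,None,fx=3.4,fy=3.4,interpolation=2))
a=cv2.imread("pics/scene0.png")[170:320,220:440];cv2.imwrite("pics/scz.png",cv2.resize(a,None,fx=3.5,fy=3.5,interpolation=2))
E
```

```text
(no output)
```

View pics/topz.png

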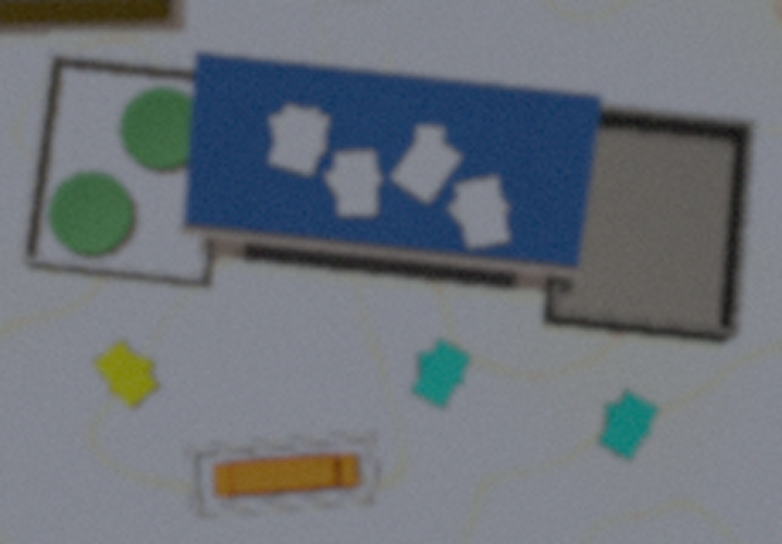

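View pics/scz.png

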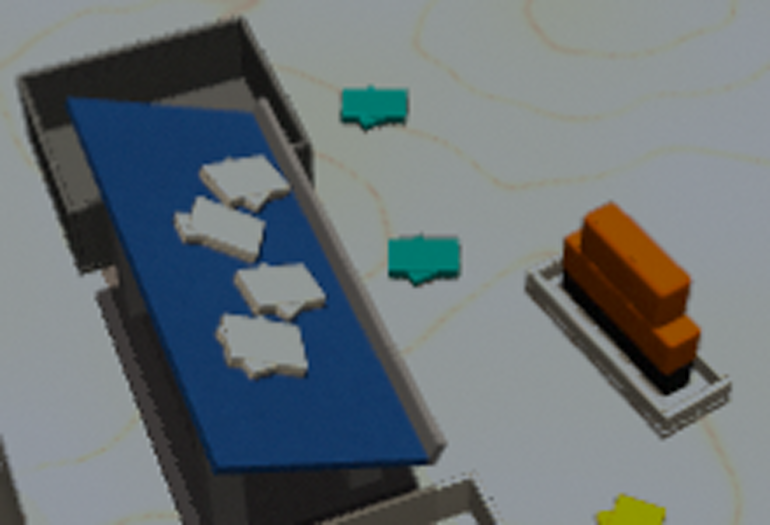

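```bash
python3 - <<'E'
from h import *
print("tips",tips_ahead)
for n,rb,ro in(("scene",(170,320,220,360),(210,300,360,440)),("top",(165,250,250,400),(275,320,255,335))):
    im=cv2.imread(f"pics/{n}0.png");d=np.load(f"pics/{n}0.npy");C=cloud(n,d)
    hsv=cv2.cvtColor(im,cv2.COLOR_BGR2HSV)
    def mask(lo,hi,ro):
        m=cv2.inRange(hsv,np.array(lo),np.array(hi)); o=np.zeros_like(m); o[ro[0]:ro[1],ro[2]:ro[3]]=m[ro[0]:ro[1],ro[2]:ro[3]]; return o>0
    m=mask((3,140,60),(22,255,255),ro);P=C[m];P=P[~np.isnan(P).any(1)]
    z=np.percentile(P[:,2],90);t=P[P[:,2]>z-.012]
    print(n,"orange",len(P),"ztop",z,"rect",cv2.minAreaRect((t[:,:2]*1000).astype(np.float32)))
    mo=m.astype(np.uint8)
    uv=np.argwhere(m)[:,::-1].astype(float)
    W=onplane(n,uv,0.085);print("   onplane.085 rect",cv2.minAreaRect((W[:,:2]*1000).astype(np.float32)))
    m=mask((100,110,30),(125,255,255),rb)
    m=cv2.morphologyEx(m.astype(np.uint8),cv2.MORPH_OPEN,np.ones((3,3)))
    me=cv2.erode(m,np.ones((3,3)))>0
    P=C[me];P=P[~np.isnan(P).any(1)]
    P=P[P[:,2]>.07]
    c=P.mean(0);_,S,V=np.linalg.svd(P-c,full_matrices=False);nn=V[2]*np.sign(V[2][2])
    print(n,"board",len(P),c,"normal",nn,"rms",S[2]/len(P)**.5)
    cs,_=cv2.findContours(m,cv2.RETR_EXTERNAL,cv2.CHAIN_APPROX_NONE)
    k=max(cs,key=cv2.contourArea);hull=cv2.convexHull(k);q=cv2.approxPolyDP(hull,4,True).reshape(-1,2)
    e,r=rays(n,q); 
    X=e+r*(((c-e)@nn)/(r@nn))[:,None]
    print(np.c_[q,X*1000].round(1).tolist())
E
```

```text
tips 0.011
scene orange 675 ztop 0.09266103113669018 rect ((440.5199890136719, 111.884033203125), (25.230588912963867, 79.08672332763672), 4.653290271759033)
   onplane.085 rect ((449.906005859375, 131.7991943359375), (126.67784881591797, 51.990394592285156), 89.70177459716797)
scene board 4049 [0.68049081 0.04984153 0.12298369] normal [-0.41841101  0.0569921   0.90646794] rms 0.0011156993368005006
[[239.0, 198.0, 706.7, -127.5, 146.2], [292.0, 203.0, 590.9, -108.8, 91.6], [341.0, 302.0, 633.8, 185.6, 92.9], [280.0, 304.0, 750.2, 168.6, 147.7]]
top orange 347 ztop 0.09490575032676656 rect ((437.42132568359375, 109.82178497314453), (21.61669158935547, 79.11207580566406), 2.714989185333252)
   onplane.085 rect ((437.5719909667969, 108.96904754638672), (22.041101455688477, 102.19605255126953), 3.0671823024749756)
top board 3755 [0.67133719 0.02667346 0.12037032] normal [-0.41878134  0.05615203  0.90634935] rms 0.0025412136524851432
[[268.0, 178.0, 738.7, 165.7, 142.9], [385.0, 189.0, 703.2, -125.5, 144.5], [379.0, 236.0, 592.7, -111.9, 92.6], [266.0, 225.0, 628.5, 177.1, 91.3]]
```

```bash
cat >> h.py <<'E'
YAW=-0.134; MID=np.array([.667,.028,.1178])
BX=np.array([np.cos(YAW),np.sin(YAW),0]);BY=np.array([-np.sin(YAW),np.cos(YAW),0])
UP=.906*BX+np.array([0,0,.423]);NN=-.423*BX+np.array([0,0,.906])
def go(p,ang_deg):
    s=read_state();Rm=R.from_rotvec(s["orientation"]).as_matrix()
    a=np.degrees(np.arctan2(Rm[1,0],Rm[0,0]))
    d=(np.array(p)-s["tool_pos"])@Rm*100
    t=(a-ang_deg+90)%180-90
    print("t",round(s["t"],2),"tcp",s["tool_pos"].round(4),"ang",a.round(2),"F",s["force"].round(1),"op",round(s["opening"],4))
    print("delta cm",d.round(2),"turn",np.radians(t).round(3))
def tcp_on(u,y,h=.069,gap=0):
    return MID+u*UP+y*BY+(h+gap)*NN-np.array([0,0,.008])
E
python3 - <<'E'
from h import *
go((.439,.111,.16),3.5)
for n,rb in(("scene",(195,310,240,345)),("top",(175,240,265,388))):
    im=cv2.imread(f"pics/{n}0.png");hsv=cv2.cvtColor(im,cv2.COLOR_BGR2HSV)
    bl=np.zeros((480,640),np.uint8);b=cv2.inRange(hsv,(100,110,30),(125,255,255));bl[rb[0]:rb[1],rb[2]:rb[3]]=b[rb[0]:rb[1],rb[2]:rb[3]]
    k=max(cv2.findContours(bl,0,1)[0],key=cv2.contourArea);f=np.zeros_like(bl);cv2.drawContours(f,[k],-1,255,-1)
    w=cv2.morphologyEx(f&~b,cv2.MORPH_OPEN,np.ones((3,3)))
    N,L,st,_=cv2.connectedComponentsWithStats(w)
    for i in range(1,N):
        if st[i,4]<40:continue
        uv=np.argwhere(L==i)[:,::-1].astype(float);e,r=rays(n,uv);p0=MID+.009*NN
        X=e+r*(((p0-e)@NN)/(r@NN))[:,None]-MID
        print(n,i,len(uv),"u",(X@UP).min().round(3),(X@UP).max().round(3),"y",(X@BY).min().round(3),(X@BY).max().round(3))
E
```

```text
t 0.1 tcp [0.14   0.5829 0.2287] ang 76.49 F [-0.2 -0.1  0.6] op 0.093
delta cm [-38.89  40.1    6.93] turn 1.274
scene 1 693 u -0.042 0.042 y 0.004 0.094
top 1 333 u -0.016 0.038 y 0.045 0.09
top 2 321 u -0.027 0.034 y -0.053 -0.004
top 3 303 u -0.044 0.011 y 0.002 0.046
```

{"method": "play_rows", "body": {"increments": [[[-3.2,3.3,0,0.14],[-6.4,6.6,0,0.28],[-9.6,9.9,0,0.42],[-12.8,13.2,0,0.56],[-16,16.5,0,0.7]]], "jaw": 9.3}}

```text
t: 0.6
tool_pos: [0.2634, 0.3871, 0.2285]
orientation: [2.986, 0.972, -0.002]
force: [1.9, 1.3, -0.0]
opening: 0.0927
```

```bash
python3 -c "
from h import *
go((.439,.111,.16),3.5)"
```

```text
t 0.6 tcp [0.2634 0.3871 0.2285] ang 36.08 F [ 1.9  1.3 -0. ] op 0.0927
delta cm [-2.06 32.64  6.89] turn 0.569
```

{"method": "play_rows", "body": {"increments": [[[-0.3,4.8,0.5,0.14],[-0.6,9.6,1.3,0.28],[-0.9,14.4,2.3,0.42],[-1.3,19.2,3.3,0.56],[-1.6,24,4.3,0.569]]]}}

```text
t: 1.1
tool_pos: [0.3922, 0.1817, 0.1853]
orientation: [3.138, 0.087, -0.001]
force: [0.8, 0.2, 0.4]
opening: 0.093
```

```bash
python3 -c "
from h import *
go((.439,.111,.16),3.5)"
```

```text
t 1.1 tcp [0.3922 0.1817 0.1853] ang 3.19 F [0.8 0.2 0.4] op 0.093
delta cm [4.28 7.32 2.54] turn -0.005
```

{"method": "play_rows", "body": {"increments": [[[2.2,3.7,1.2,0],[4.3,7.3,2.5,0],[4.3,7.3,2.5,0]]]}}

```text
t: 1.4
tool_pos: [0.4397, 0.107, 0.1582]
orientation: [3.137, 0.079, -0.005]
force: [0.2, 0.6, 1.0]
opening: 0.0927
```

```bash
python3 - <<'E'
from h import *
go((.439,.111,.067),3.5)
for n in("scene","top"):
    p,d=read_camera(n);cv2.imwrite(f"pics/{n}1.png",p)
a=cv2.imread("pics/scene1.png")[130:330,300:520];cv2.imwrite("pics/z1.png",cv2.resize(a,None,fx=3,fy=3,interpolation=2))
E
```

```text
t 1.4 tcp [0.4397 0.107  0.1582] ang 2.9 F [0.2 0.6 1. ] op 0.0927
delta cm [-0.02 -0.44  9.12] turn -0.01
```

View pics/z1.png

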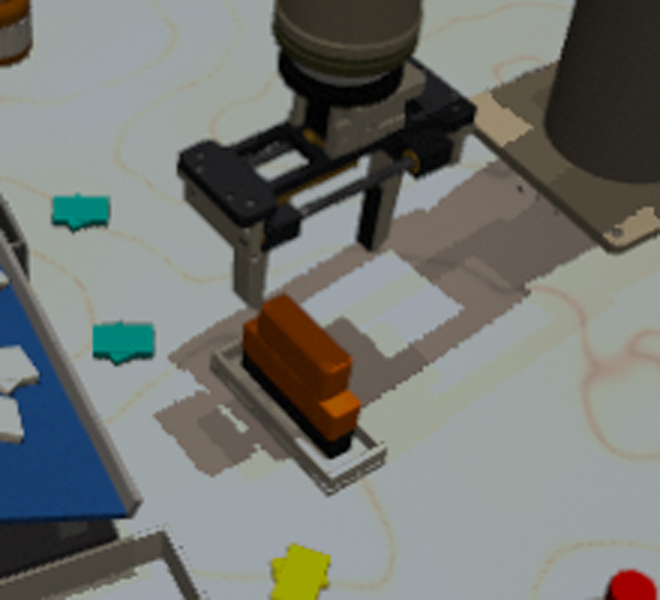

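{"method": "play_rows", "body": {"increments": [[[0,-0.4,3,-0.01],[0,-0.4,6,-0.01],[0,-0.4,8,-0.01],[0,-0.4,9.1,-0.01],[0,-0.4,9.1,-0.01]]]}}

```text
t: 2.0
tool_pos: [0.4369, 0.1151, 0.0675]
orientation: [3.138, 0.101, -0.008]
force: [-0.0, -0.2, 0.6]
opening: 0.0929
```

{"method": "play_rows", "body": {"increments": [[[0,0,0,0],[0,0,0,0],[0,0,0,0],[0,0,0,0],[0,0,0,0]]], "jaw": 0, "squeeze": 15}}

```text
t: 2.5
tool_pos: [0.4373, 0.1151, 0.068]
orientation: [3.138, 0.101, -0.007]
force: [-1.2, 0.0, -0.3]
opening: 0.0576
```

```bash
python3 -c "
from h import *
go((.439,.111,.067),3.5)"
```

```text
t 2.5 tcp [0.4373 0.1151 0.068 ] ang 3.69 F [-1.2  0.  -0.3] op 0.0576
delta cm [0.15 0.42 0.1 ] turn 0.003
```

{"method": "play_rows", "body": {"increments": [[[0.1,0.3,0,0],[0.1,0.3,0,0],[0.1,0.3,0,0],[0.1,0.3,0,0],[0.1,0.3,0,0]]]}}

```text
t: 3.0
tool_pos: [0.4385, 0.1121, 0.068]
orientation: [3.138, 0.101, -0.007]
force: [0.9, -1.3, -0.8]
opening: 0.0262
```

{"method": "play_rows", "body": {"increments": [[[0,0,0,0],[0,0,0,0],[0,0,0,0]]]}}

```text
t: 3.3
tool_pos: [0.4384, 0.1121, 0.068]
orientation: [3.138, 0.101, -0.007]
force: [0.7, -0.0, 0.3]
opening: 0.0262
```

{"method": "play_rows", "body": {"increments": [[[0,0,-2,0],[0,0,-5,0],[0,0,-10,0],[0,0,-15,0],[0,0,-18,0]]], "squeeze": 30}}

```text
t: 3.8
tool_pos: [0.4401, 0.1127, 0.252]
orientation: [3.139, 0.101, -0.001]
force: [0.9, 0.2, -2.6]
opening: 0.0262
```

```bash
python3 -c "
from h import *
t=tcp_on(.008,.128,.070);print(t)
go((t[0],t[1],.25),82.3)"
```

```text
[0.66193918 0.15784008 0.176604  ]
t 3.8 tcp [0.4401 0.1127 0.252 ] ang 3.7 F [ 0.9  0.2 -2.6] op 0.0262
delta cm [22.43 -3.07  0.19] turn -1.372
```

{"method": "play_rows", "body": {"increments": [[[2.2,-0.3,0,-0.14],[4.4,-0.6,0,-0.28],[6.6,-0.9,0,-0.42],[9,-1.2,0,-0.56],[11.5,-1.5,0,-0.7]]]}}

```text
t: 4.3
tool_pos: [0.5544, 0.1353, 0.2513]
orientation: [2.911, 1.18, -0.003]
force: [0.3, -0.2, -1.5]
opening: 0.0257
```

```bash
python3 -c "
from h import *
t=tcp_on(.008,.128,.070)
go((t[0],t[1],.25),82.3)"
```

```text
t 4.3 tcp [0.5544 0.1353 0.2513] ang 44.14 F [ 0.3 -0.2 -1.5] op 0.0257
delta cm [9.28 5.87 0.11] turn -0.666
```

{"method": "play_rows", "body": {"increments": [[[1.9,1.2,0,-0.14],[3.8,2.4,0,-0.28],[5.7,3.6,0,-0.42],[7.6,4.8,0,-0.56],[9.3,5.9,0,-0.666]]]}}

```text
t: 4.8
tool_pos: [0.6628, 0.158, 0.2499]
orientation: [-2.359, -2.074, 0.005]
force: [-0.3, -0.6, -1.3]
opening: 0.026
```

{"method": "play_rows", "body": {"increments": [[[0,0,0,0],[0,0,0,0]]]}}

```text
t: 5.0
tool_pos: [0.6623, 0.158, 0.2485]
orientation: [-2.36, -2.07, 0.008]
force: [0.0, -0.5, -2.4]
opening: 0.0256
```

```bash
python3 - <<'E'
from h import *
t=tcp_on(.008,.128,.070)
p,d=read_camera("scene");cv2.imwrite("pics/s2.png",p)
a=p[100:330,200:450];cv2.imwrite("pics/z2.png",cv2.resize(a,None,fx=2.6,fy=2.6,interpolation=2))
go(t+[0,0,.019],82.3)
go(t,82.3)
E
```

```text
t 5.05 tcp [0.6621 0.1579 0.249 ] ang 82.51 F [-0.4  0.2 -1.9] op 0.0259
delta cm [0.   0.01 5.34] turn 0.004
t 5.05 tcp [0.6621 0.1579 0.249 ] ang 82.51 F [-0.4  0.2 -1.9] op 0.0259
delta cm [0.01 0.02 7.24] turn 0.004
```

View pics/z2.png

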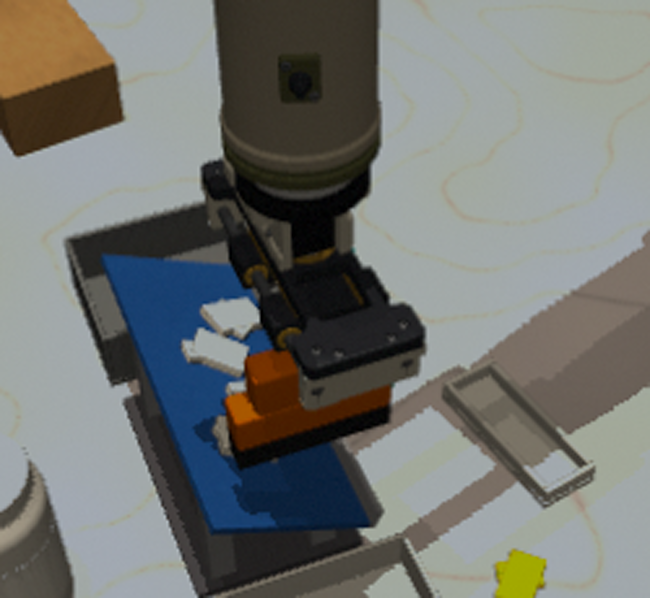

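{"method": "play_rows", "body": {"increments": [[[0,0,2.5,0],[0,0,4,0],[0,0,4.9,0],[0,0,4.9,0]]], "squeeze": 8}}

```text
t: 5.45
tool_pos: [0.6603, 0.1576, 0.1979]
orientation: [-2.359, -2.069, 0.012]
force: [0.9, -0.3, -1.4]
opening: 0.0255
```

{"method": "play_rows", "body": {"increments": [[[0,0,0.3,0],[0,0,0.6,0],[0,0,0.9,0],[0,0,1.2,0],[0,0,1.2,0]]]}}

```text
t: 5.95
tool_pos: [0.6601, 0.1578, 0.1877]
orientation: [-2.359, -2.069, 0.011]
force: [-6.3, 0.4, 4.3]
opening: 0.026
```

```bash
python3 - <<'E'
from h import *
t=tcp_on(.008,.128,.070)
p,d=read_camera("scene");cv2.imwrite("pics/s3.png",p)
a=p[100:330,200:450];cv2.imwrite("pics/z3.png",cv2.resize(a,None,fx=2.6,fy=2.6,interpolation=2))
go(t,82.3)
E
```

```text
t 6.0 tcp [0.6602 0.1579 0.1877] ang 82.49 F [-6.1  0.1  5.3] op 0.0261
delta cm [0.02 0.18 1.11] turn 0.003
```

View pics/z3.png

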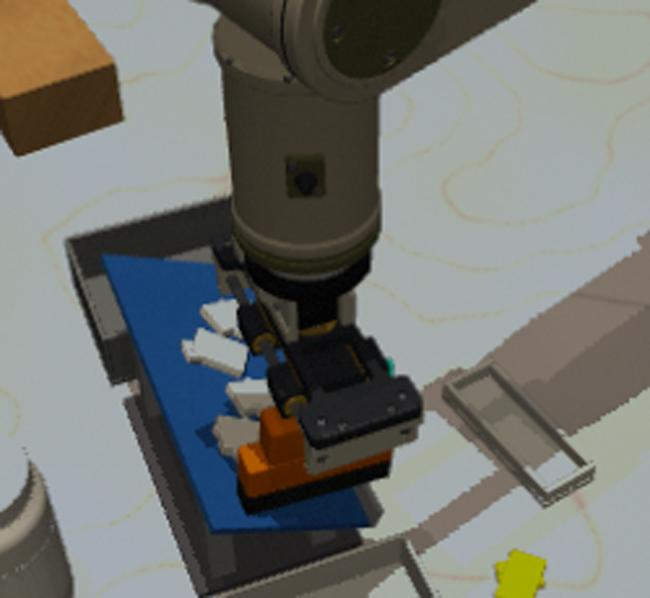

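{"method": "play_rows", "body": {"increments": [[[0,0.1,0.4,0],[0,0.15,0.8,0],[0,0.18,1.1,0],[0,0.18,1.2,0],[0,0.18,1.2,0]]]}}

```text
t: 6.5
tool_pos: [0.6617, 0.1577, 0.1775]
orientation: [-2.36, -2.069, 0.011]
force: [-6.1, -0.6, 5.1]
opening: 0.026
```

```bash
python3 - <<'E'
from h import *
t=tcp_on(.008,.128,.070)
p,d=read_camera("scene");cv2.imwrite("pics/s3.png",p)
a=p[100:330,200:450];cv2.imwrite("pics/z3.png",cv2.resize(a,None,fx=2.6,fy=2.6,interpolation=2))
go(t,82.3)
E
```

```text
t 6.55 tcp [0.6617 0.1577 0.1775] ang 82.49 F [-6.2 -1.   4.7] op 0.0263
delta cm [0.01 0.02 0.09] turn 0.003
```

View pics/z3.png

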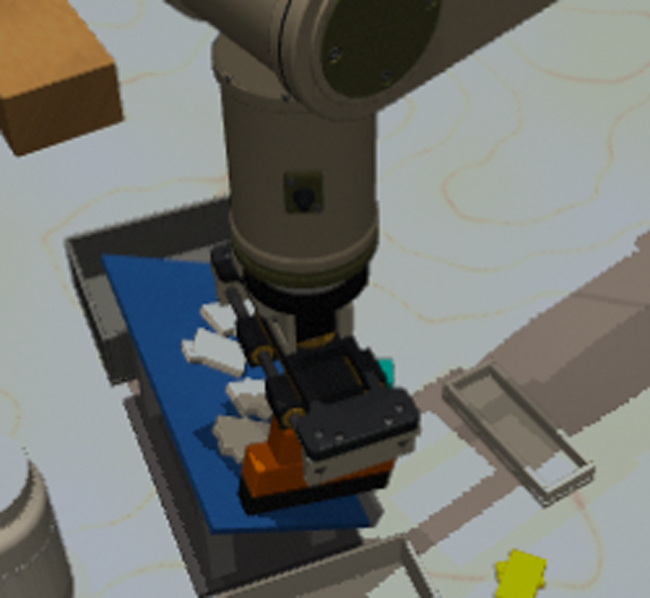

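{"method": "play_rows", "body": {"increments": [[[0,0,0.2,0],[0,0,0.3,0],[0,0,0.3,0]]]}}

```text
t: 6.85
tool_pos: [0.6616, 0.1578, 0.1765]
orientation: [-2.36, -2.069, 0.01]
force: [-7.2, -0.2, 5.7]
opening: 0.0258
```

```bash
python3 - <<'E'
from h import *
t=tcp_on(.008,.128,.070)
p,d=read_camera("scene");cv2.imwrite("pics/s4.png",p);np.save("pics/s4.npy",d)
a=p[220:330,250:390];cv2.imwrite("pics/z4.png",cv2.resize(a,None,fx=5,fy=5,interpolation=2))
go(t,82.3)
E
```

```text
t 6.9 tcp [0.6616 0.1578 0.1766] ang 82.48 F [-7.4 -0.2  6.1] op 0.0261
delta cm [ 0.01  0.03 -0.01] turn 0.003
```

View pics/z4.png

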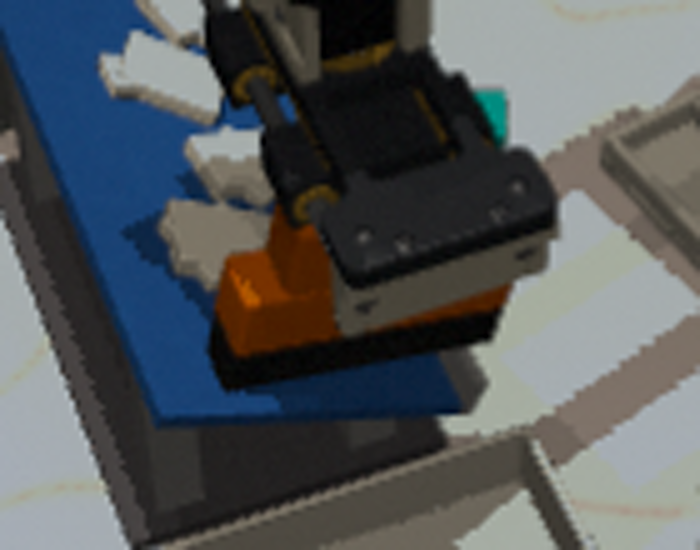

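```bash
cat >> h.py <<'E'
def onby(n,uv,y):
    e,r=rays(n,uv);X=e+r*(((y-(e-MID)@BY)/(r@BY)))[:,None]-MID
    return np.c_[X@BX,X[:,2],X@UP,X@NN]
E
python3 - <<'E'
from h import *
f=lambda x,y:(250+x/5,220+y/5)
print((onby("scene",[f(228,388),f(495,337)],.138)*1000).round(1))
print("body bottom",(onby("scene",[f(230,352),f(505,300)],.141)*1000).round(1))
C=cloud("scene",np.load("pics/s4.npy"));im=cv2.imread("pics/s4.png")
for uv in[(232,370),(300,360),(360,352),(410,345),(480,325)]:
    a=f(*uv);X=C[int(a[1]),int(a[0])]-MID;print(uv,((X@BX)*1e3).round(1),((X@BY)*1e3).round(1),(X@UP*1e3).round(1),(X@NN*1e3).round(1))
E
```

```text
[[ 30.8  16.1  34.7   1.6]
 [-76.1  -6.5 -71.7  26.3]]
body bottom [[ 29.5  41.3  44.2  25. ]
 [-78.2  19.2 -62.7  50.4]]
(232, 370) 29.6 138.9 38.5 12.6
(300, 360) 2.1 136.4 8.9 14.3
(360, 352) -21.4 136.9 -14.5 19.5
(410, 345) -41.2 137.5 -35.0 22.4
(480, 325) -69.9 137.4 -61.8 32.7
```

```bash
cat >> h.py <<'E'
def gb(bx,by,z): # grasp point in board coords (m, rel. MID) -> TCP
    return MID+bx*BX+by*BY+np.array([0,0,z-.008])
E
python3 - <<'E'
from h import *
for g in [(-.0227,.095),(.0198,.095),(.0198,.083),(-.0132,.0612)]:go(gb(g[0],.128,g[1]),82.3)
E
```

```text
t 6.9 tcp [0.6616 0.1578 0.1766] ang 82.48 F [-7.4 -0.2  6.1] op 0.0261
delta cm [-0.   -0.02 -2.82] turn 0.003
t 6.9 tcp [0.6616 0.1578 0.1766] ang 82.48 F [-7.4 -0.2  6.1] op 0.0261
delta cm [-0.01  4.23 -2.85] turn 0.003
t 6.9 tcp [0.6616 0.1578 0.1766] ang 82.48 F [-7.4 -0.2  6.1] op 0.0261
delta cm [-0.01  4.24 -1.65] turn 0.003
t 6.9 tcp [0.6616 0.1578 0.1766] ang 82.48 F [-7.4 -0.2  6.1] op 0.0261
delta cm [0.   0.95 0.55] turn 0.003
```

{"method": "play_rows", "body": {"increments": [[[0,0,-1.5,0],[0,0.5,-2.8,0],[0,2.5,-2.8,0],[0,4.2,-2.8,0],[0,4.2,-2.8,0]]], "squeeze": 15}}

```text
t: 7.4
tool_pos: [0.7053, 0.1519, 0.2056]
orientation: [-2.362, -2.069, 0.007]
force: [-0.3, -0.0, -1.9]
opening: 0.0258
```

```bash
python3 - <<'E'
from h import *
p,d=read_camera("scene");cv2.imwrite("pics/s5.png",p);np.save("pics/s5.npy",d)
a=p[180:330,220:390];cv2.imwrite("pics/z5.png",cv2.resize(a,None,fx=4,fy=4,interpolation=2))
for g in [(.0198,.083),(-.0132,.0612)]:go(gb(g[0],.128,g[1]),82.3)
E
```

```text
t 7.45 tcp [0.7043 0.1522 0.2052] ang 82.45 F [ 0.2 -0.2 -2. ] op 0.026
delta cm [-0.   -0.05  1.24] turn 0.003
t 7.45 tcp [0.7043 0.1522 0.2052] ang 82.45 F [ 0.2 -0.2 -2. ] op 0.026
delta cm [ 0.01 -3.34  3.44] turn 0.003
```

View pics/z5.png

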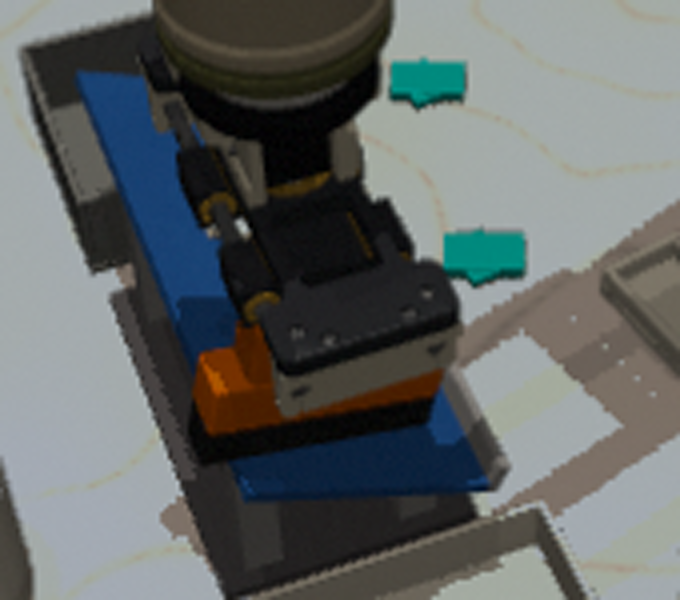

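{"method": "play_rows", "body": {"increments": [[[0,0,1.1,0],[0,-0.6,1.6,0],[0,-1.2,2.0,0],[0,-1.8,2.4,0],[0,-2.3,2.8,0]]], "squeeze": 9}}

```text
t: 7.95
tool_pos: [0.6806, 0.1555, 0.1775]
orientation: [-2.361, -2.069, 0.007]
force: [-0.1, 0.4, 0.4]
opening: 0.0259
```

```bash
python3 - <<'E'
from h import *
go(gb(-.0132,.128,.0612),82.3)
E
```

```text
t 7.95 tcp [0.6806 0.1555 0.1775] ang 82.47 F [-0.1  0.4  0.4] op 0.0259
delta cm [-0.01 -0.96  0.65] turn 0.003
```

{"method": "play_rows", "body": {"increments": [[[0,-0.5,0.3,0],[0,-0.95,0.65,0],[0,-0.95,0.75,0],[0,-0.95,0.75,0]]]}}

```text
t: 8.35
tool_pos: [0.6713, 0.157, 0.1723]
orientation: [-2.361, -2.07, 0.004]
force: [-4.2, -1.3, 8.9]
opening: 0.0259
```

```bash
python3 - <<'E'
from h import *
p,d=read_camera("scene");cv2.imwrite("pics/s6.png",p);np.save("pics/s6.npy",d)
a=p[180:330,220:390];cv2.imwrite("pics/z6.png",cv2.resize(a,None,fx=4,fy=4,interpolation=2))
go(gb(-.0132,.128,.0612),82.3)
E
```

```text
t 8.4 tcp [0.6713 0.157  0.1723] ang 82.48 F [-4.5 -1.2  9.9] op 0.026
delta cm [-0.05 -0.02  0.13] turn 0.003
```

View pics/z6.png

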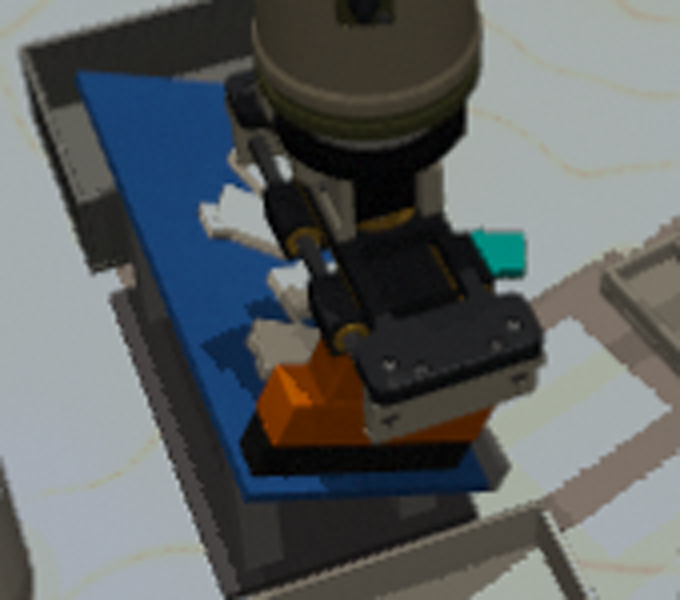

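```bash
python3 - <<'E'
from h import *
f=lambda x,y:(220+x/4,180+y/4)
print((onby("scene",[f(255,475),f(460,467)],.138)*1000).round(1))
s=read_state();g=s["tool_pos"]+[0,0,.008]-MID;print(g@UP,g@NN,g@BY)
im=cv2.imread("pics/s4.png")
E
```

```text
[[ 53.   24.1  58.2  -0.5]
 [-47.2 -21.9 -52.    0.1]]
0.014692715380288535 0.06211540598797102 0.1284554063465595
```

```bash
cat >> h.py <<'E'
def sw(y,u=.006,n=.0628): go(MID+u*UP+n*NN+y*BY-np.array([0,0,.008]),82.3)
E
python3 - <<'E'
from h import *
sw(.128);sw(.07)
E
```

```text
t 8.4 tcp [0.6713 0.157  0.1723] ang 82.48 F [-4.5 -1.2  9.9] op 0.026
delta cm [-0.04 -0.82  0.31] turn 0.003
t 8.4 tcp [0.6713 0.157  0.1723] ang 82.48 F [-4.5 -1.2  9.9] op 0.026
delta cm [-5.84 -0.83  0.32] turn 0.003
```

{"method": "play_rows", "body": {"increments": [[[0,-0.4,0.1,0],[0,-0.8,0.3,0],[-1,-0.8,0.3,0],[-2,-0.8,0.3,0],[-3,-0.8,0.3,0]]], "squeeze": 40}}

```text
t: 8.9
tool_pos: [0.6591, 0.1271, 0.1688]
orientation: [-2.362, -2.07, 0.006]
force: [-0.5, 0.2, -2.5]
opening: 0.0261
```

```bash
python3 - <<'E'
from h import *
sw(.04)
E
```

```text
t 8.9 tcp [0.6591 0.1271 0.1688] ang 82.47 F [-0.5  0.2 -2.5] op 0.0261
delta cm [-5.71 -0.02 -0.03] turn 0.003
```

{"method": "play_rows", "body": {"increments": [[[-1.2,0,0.05,0],[-2.4,0,0.05,0],[-3.6,0,0.05,0],[-4.8,0,0.05,0],[-5.7,0,0.05,0]]]}}

```text
t: 9.4
tool_pos: [0.6516, 0.0694, 0.1687]
orientation: [-2.362, -2.069, 0.005]
force: [-1.5, 1.7, 1.1]
opening: 0.0257
```

```bash
python3 - <<'E'
from h import *
for n,(a,b,c,d_) in dict(scene=(170,320,210,380),top=(165,255,245,440)).items():
    p,d=read_camera(n);cv2.imwrite(f"pics/{n}7.png",p)
    cv2.imwrite(f"pics/z7{n}.png",cv2.resize(p[a:b,c:d_],None,fx=4,fy=4,interpolation=2))
sw(-.02)
E
```

```text
t 9.5 tcp [0.6515 0.0687 0.1687] ang 82.38 F [-4.2 -2.3  2.7] op 0.0259
delta cm [-5.82 -0.04 -0.03] turn 0.001
```

View pics/z7scene.png

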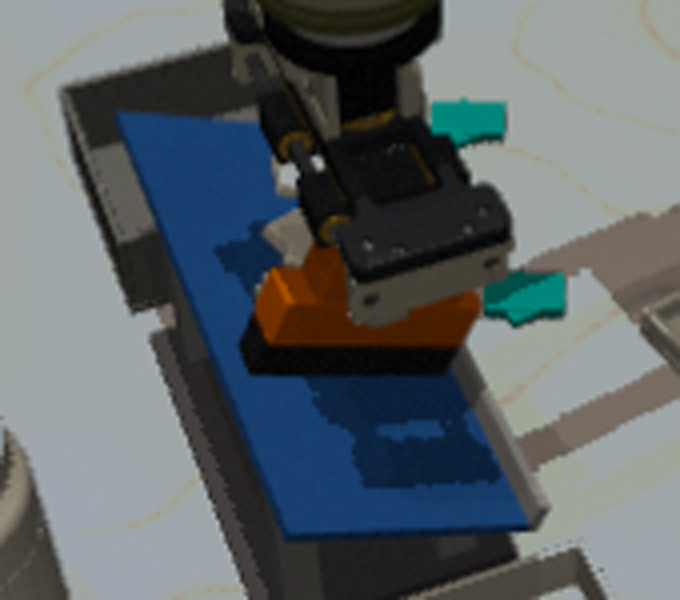

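View pics/z7top.png

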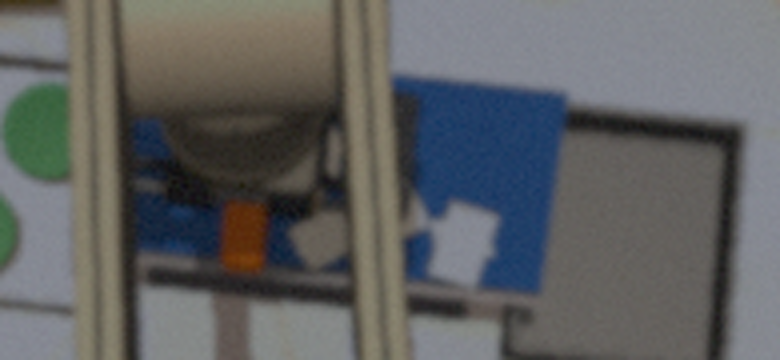

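{"method": "play_rows", "body": {"increments": [[[-1.2,0,-0.03,0],[-2.4,0,-0.03,0],[-3.6,0,-0.03,0],[-4.8,0,-0.03,0],[-5.8,0,-0.03,0]]]}}

```text
t: 10.0
tool_pos: [0.6436, 0.0099, 0.169]
orientation: [-2.364, -2.068, 0.007]
force: [1.4, 1.7, -1.7]
opening: 0.0255
```

```bash
python3 - <<'E'
from h import *
for n,(a,b,c,d_) in dict(scene=(170,320,210,380),top=(165,255,245,440)).items():
    p,d=read_camera(n);cv2.imwrite(f"pics/{n}8.png",p)
    cv2.imwrite(f"pics/z8{n}.png",cv2.resize(p[a:b,c:d_],None,fx=4,fy=4,interpolation=2))
sw(-.08)
E
```

```text
t 10.1 tcp [0.6436 0.0093 0.1691] ang 82.28 F [-0.   0.3 -2.4] op 0.0258
delta cm [-5.83 -0.04  0.01] turn -0.0
```

View pics/z8scene.png

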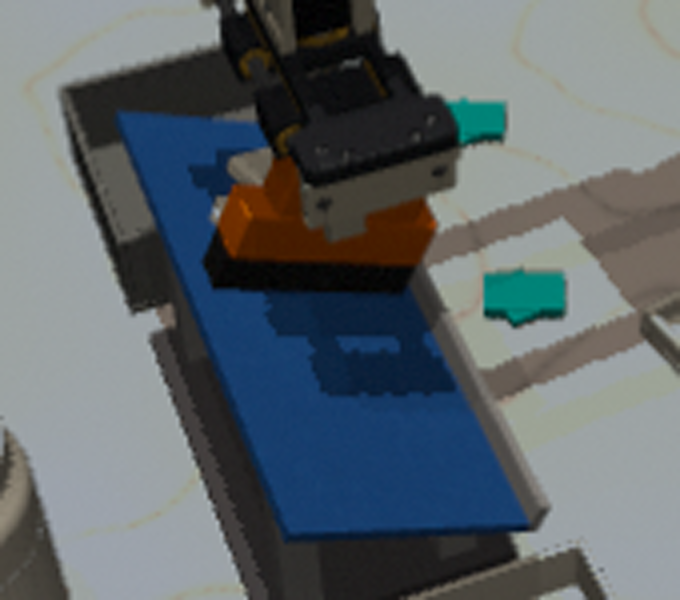

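View pics/z8top.png

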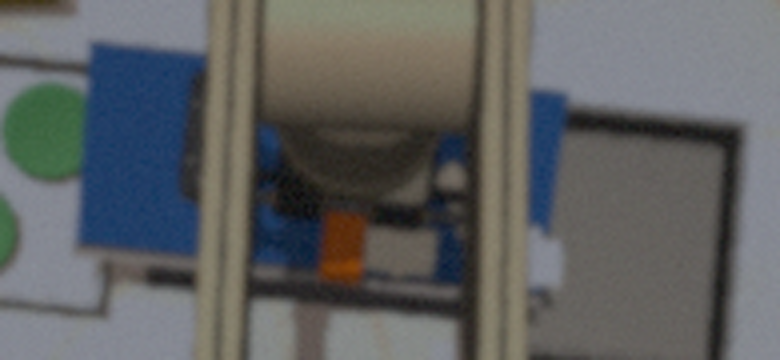

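```bash
python3 - <<'E'
from h import *
f=lambda x,y:(210+x/4,170+y/4)
def bp(uv,n):
    e,r=rays("scene",uv);X=e+r*(((MID+n*NN-e)@NN)/(r@NN))[:,None]-MID;return (np.c_[X@UP,X@BY]*1e3).round(1)
print(bp([f(213,205),f(215,222),f(230,165),f(245,155)],.009))
print(bp([f(210,282),f(405,290)],0))
E
python3 -c "
import cv2;p=cv2.imread('pics/scene8.png')[200:250,245:300];cv2.imwrite('pics/z8b.png',cv2.resize(p,None,fx=12,fy=12,interpolation=2))"
```

```text
[[  38.   -64.6]
 [  41.1  -51.1]
 [  17.3  -98.7]
 [   5.3 -108.2]]
[[ 52.2 -15.2]
 [-60.9 -14.1]]
```

View pics/z8b.png

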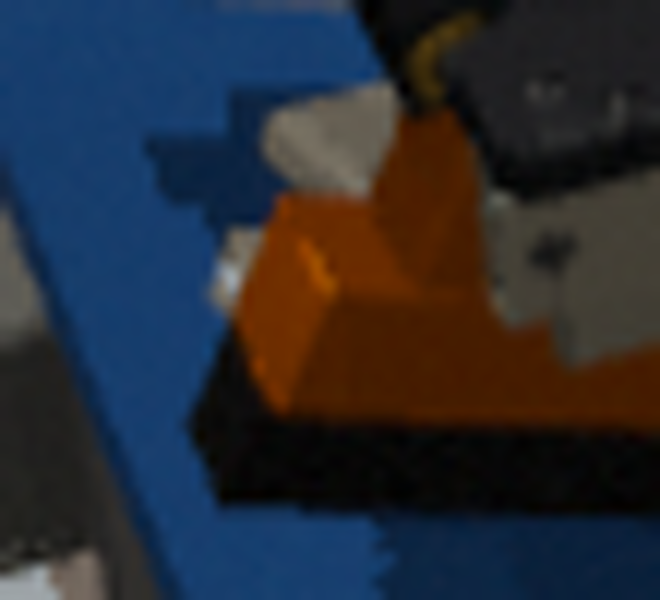

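{"method": "play_rows", "body": {"increments": [[[-1.2,0,0.02,0],[-2.4,0,0.02,0],[-3.6,0,0.02,0],[-4.8,0,0.02,0],[-5.8,0,0.02,0]]]}}

```text
t: 10.6
tool_pos: [0.6355, -0.0496, 0.169]
orientation: [-2.366, -2.066, 0.008]
force: [-0.6, 0.7, -1.2]
opening: 0.0256
```

```bash
python3 - <<'E'
from h import *
for n,(a,b,c,d_) in dict(scene=(150,300,200,370),top=(165,265,265,460)).items():
    p,d=read_camera(n);cv2.imwrite(f"pics/{n}9.png",p)
    cv2.imwrite(f"pics/z9{n}.png",cv2.resize(p[a:b,c:d_],None,fx=4,fy=4,interpolation=2))
sw(-.13)
E
```

```text
t 10.7 tcp [ 0.6355 -0.0501  0.1691] ang 82.18 F [-0.2 -0.5 -2. ] op 0.0257
delta cm [-4.84 -0.03  0.  ] turn -0.002
```

View pics/z9scene.png

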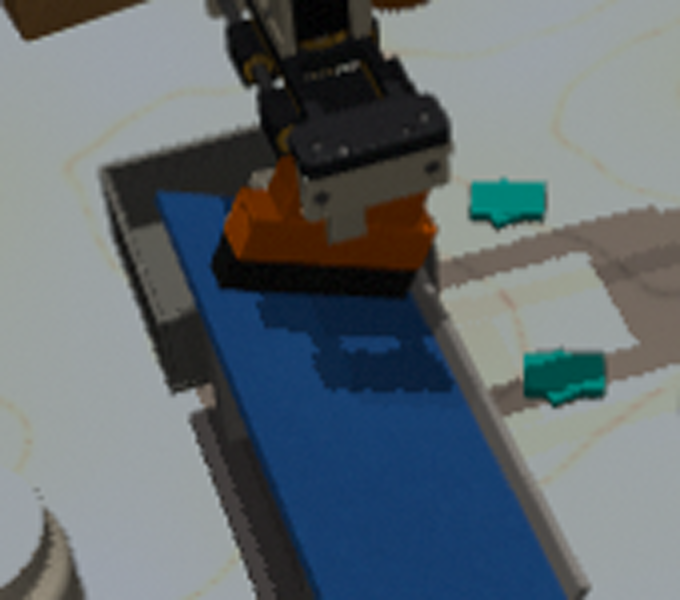

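View pics/z9top.png

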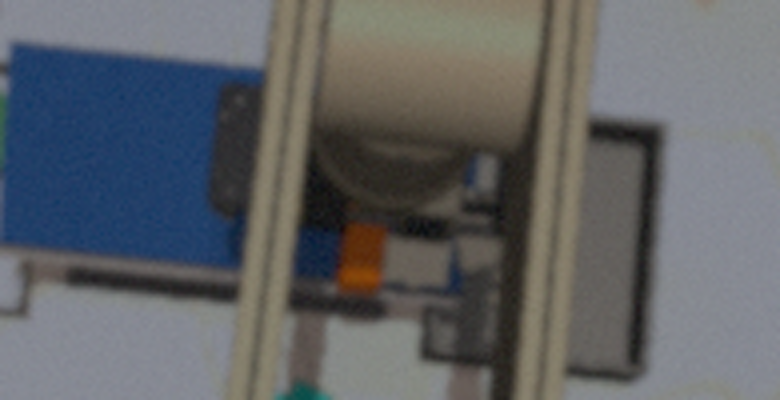

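{"method": "play_rows", "body": {"increments": [[[-1,0,0,0],[-2,0,0,0],[-3,0,0,0],[-4,0,0,0],[-4.8,0,0,0]]]}}

```text
t: 11.2
tool_pos: [0.6288, -0.0987, 0.1693]
orientation: [2.368, 2.064, -0.009]
force: [0.4, 0.1, -2.4]
opening: 0.0256
```

{"method": "play_rows", "body": {"increments": [[[-0.8,0,0,0],[-1.6,0,0,0],[-2.4,0,0,0],[-3,0,0,0],[-3,0,0,0]]]}}

```text
t: 11.7
tool_pos: [0.6246, -0.1293, 0.1694]
orientation: [2.369, 2.063, -0.009]
force: [-0.5, 0.6, -1.8]
opening: 0.0259
```

```bash
python3 - <<'E'
from h import *
for n,(a,b,c,d_) in dict(scene=(150,300,200,370),top=(165,265,265,460)).items():
    p,d=read_camera(n);cv2.imwrite(f"pics/{n}10.png",p)
    cv2.imwrite(f"pics/z10{n}.png",cv2.resize(p[a:b,c:d_],None,fx=4,fy=4,interpolation=2))
sw(-.16)
E
```

```text
t 11.8 tcp [ 0.6247 -0.1284  0.1694] ang 82.15 F [ 0.2  0.9 -1.8] op 0.0259
delta cm [ 0.07 -0.01  0.01] turn -0.003
```

View pics/z10scene.png

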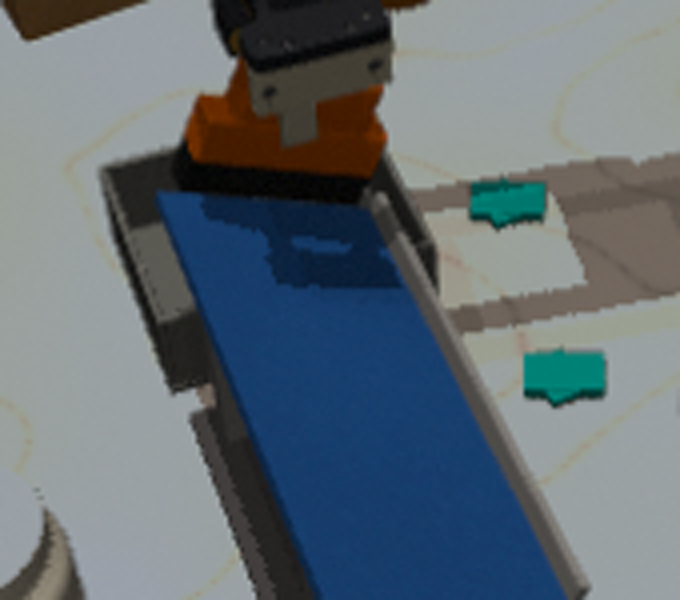

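View pics/z10top.png

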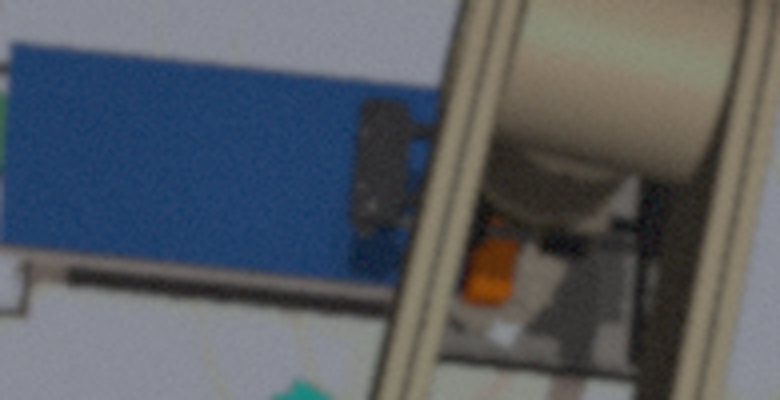

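{"method": "play_rows", "body": {"increments": [[[0,0,-2,0],[0,-1,-5,0],[2,-3,-8,0],[5,-6,-10,0.1],[9,-9,-10,0.2]]]}}

```text
t: 12.3
tool_pos: [0.5493, -0.0265, 0.2736]
orientation: [2.563, 1.807, -0.001]
force: [-0.4, 1.5, -1.4]
opening: 0.0258
```

```bash
python3 - <<'E'
from h import *
go((.439,.1115,.25),3.5)
E
```

```text
t 12.3 tcp [ 0.5493 -0.0265  0.2736] ang 70.37 F [-0.4  1.5 -1.4] op 0.0258
delta cm [  9.3  -15.03   2.27] turn 1.167
```

{"method": "play_rows", "body": {"increments": [[[1.5,-2.5,0,0.14],[3,-5,0,0.28],[4.5,-7.5,0.5,0.42],[6.2,-10,1,0.56],[8,-13,1.5,0.7]]]}}

```text
t: 12.8
tool_pos: [0.4531, 0.0936, 0.2578]
orientation: [3.03, 0.81, 0.003]
force: [0.4, 1.0, -1.5]
opening: 0.0257
```

```bash
python3 - <<'E'
from h import *
for n,(a,b,c,d_) in dict(scene=(150,320,200,430),top=(165,330,245,460)).items():
    p,d=read_camera(n);cv2.imwrite(f"pics/{n}11.png",p);np.save(f"pics/{n}11.npy",d)
    cv2.imwrite(f"pics/z11{n}.png",cv2.resize(p[a:b,c:d_],None,fx=3.4,fy=3.4,interpolation=2))
go((.439,.1115,.25),3.5)
E
```

```text
t 12.9 tcp [0.4514 0.0954 0.2572] ang 30.13 F [ 0.3 -0.4 -2. ] op 0.0259
delta cm [-0.27 -2.02  0.72] turn 0.465
```

View pics/z11scene.png

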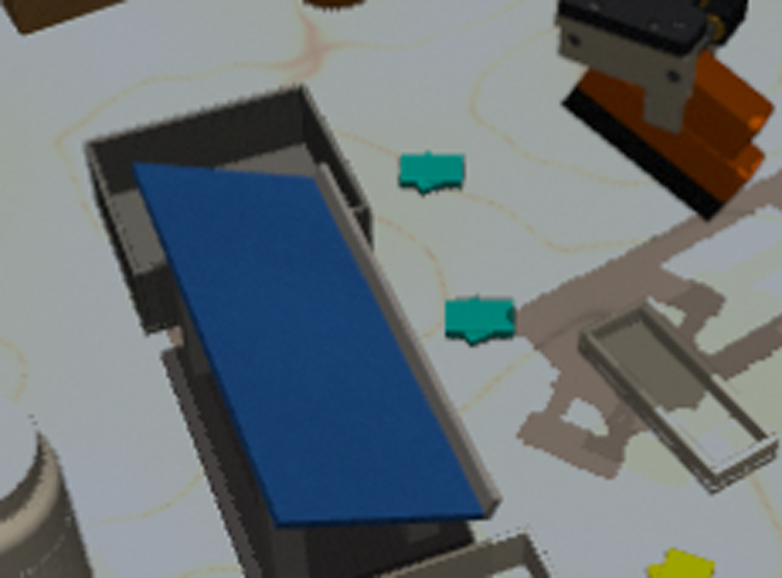

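View pics/z11top.png

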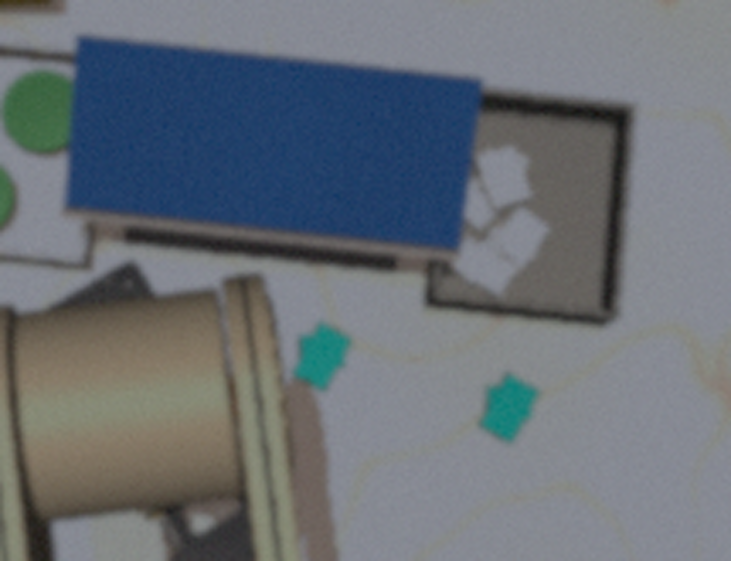

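```bash
python3 - <<'E'
from h import *
go((.41,-.06,.10),3.5)
im=cv2.imread("pics/top11.png");C=cloud("top",np.load("pics/top11.npy"))
for x,y in[(505,170),(480,205),(520,235),(485,270),(570,180),(460,262)]:
    u,v=245+x/3.4,165+y/3.4;X=C[int(round(v)),int(round(u))];print((x,y),X.round(3),((X-MID)@BY).round(3))
f=lambda x,y:(200+x/3.4,150+y/3.4)
W=onplane("scene",[f(580,340),f(647,301),f(775,440),f(715,474)],.022)
print(W.round(4),W.mean(0), W[3]-W[0],W[2]-W[1])
E
```

```text
t 12.9 tcp [0.4514 0.0954 0.2572] ang 30.13 F [ 0.3 -0.4 -2. ] op 0.0259
delta cm [-11.37  11.3   15.77] turn 0.465
(505, 170) [ 0.66  -0.164  0.019] -0.191
(480, 205) [ 0.633 -0.142  0.016] -0.173
(520, 235) [ 0.607 -0.173  0.02 ] -0.207
(485, 270) [ 0.581 -0.145  0.016] -0.183
(570, 180) [ 0.653 -0.218  0.005] -0.246
(460, 262) [ 0.587 -0.123  0.017] -0.161
[[0.476  0.0524 0.022 ]
 [0.4169 0.0454 0.022 ]
 [0.4139 0.186  0.022 ]
 [0.463  0.1887 0.022 ]] [0.44243408 0.11813063 0.022     ] [-1.29827297e-02  1.36289062e-01  1.11022302e-16] [-2.98666784e-03  1.40553358e-01  1.11022302e-16]
```

{"method": "play_rows", "body": {"increments": [[[-2.5,2.5,0,0.14],[-5,5,2,0.28],[-7.5,7.5,5,0.42],[-10,10,8,0.465],[-11.4,11.3,11,0.465]]], "squeeze": 20}}

```text
t: 13.4
tool_pos: [0.4095, -0.0623, 0.1473]
orientation: [3.135, 0.095, 0.004]
force: [-0.2, 0.9, -2.5]
opening: 0.0263
```

```bash
python3 - <<'E'
from h import *
p,d=read_camera("scene");cv2.imwrite("pics/s12.png",p);np.save("pics/s12.npy",d)
a=p[90:330,290:520];cv2.imwrite("pics/z12.png",cv2.resize(a,None,fx=2.5,fy=2.5,interpolation=2))
go((.41,-.06,.08),3.5)
E
```

```text
t 13.45 tcp [ 0.4061 -0.063   0.1417] ang 3.49 F [-2.7 -0.6 -7.6] op 0.0259
delta cm [ 0.44 -0.29  6.17] turn -0.0
```

View pics/z12.png

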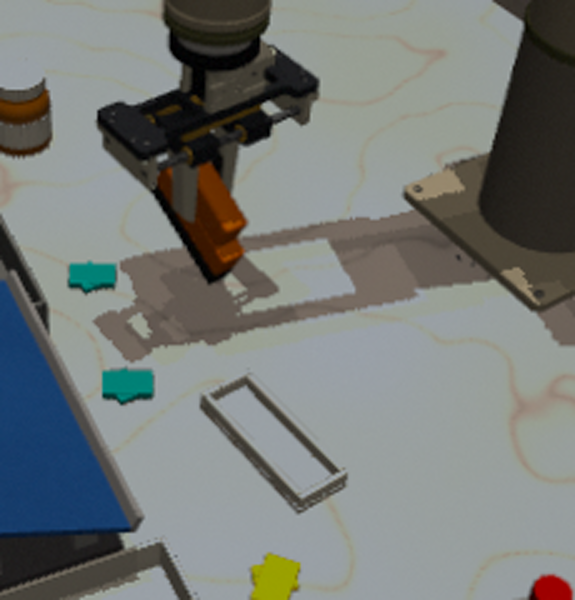

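{"method": "play_rows", "body": {"increments": [[[0.3,0,2.5,0],[0.4,0,4.5,0],[0.4,0,5.4,0],[0.4,0,5.7,0]]], "squeeze": 9}}

```text
t: 13.85
tool_pos: [0.4095, -0.0627, 0.0842]
orientation: [3.137, 0.098, -0.01]
force: [1.1, 0.9, -1.5]
opening: 0.0259
```

```bash
python3 - <<'E'
from h import *
go((.41,-.06,.054),3.5)
a=cv2.imread("pics/s12.png")[230:300,360:440];cv2.imwrite("pics/z12b.png",cv2.resize(a,None,fx=9,fy=8,interpolation=2))
E
```

```text
t 13.85 tcp [ 0.4095 -0.0627  0.0842] ang 3.57 F [ 1.1  0.9 -1.5] op 0.0259
delta cm [ 0.09 -0.28  3.02] turn 0.001
```

View pics/z12b.png

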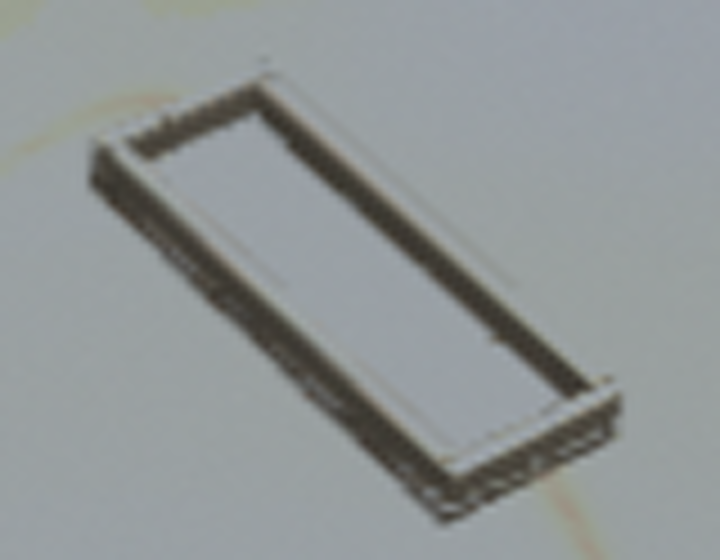

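{"method": "play_rows", "body": {"increments": [[[0,0.5,0.7,0],[0,1.6,1.1,0],[0,2.8,1.6,0],[0,4,2.1,0],[0,5.2,2.6,0]]]}}

```text
t: 14.35
tool_pos: [0.4129, -0.1161, 0.0583]
orientation: [3.137, 0.097, -0.009]
force: [0.6, 0.7, -0.6]
opening: 0.026
```

{"method": "play_rows", "body": {"increments": [[[0,0.8,0.3,0],[0,1.5,0.5,0],[0,1.5,0.6,0],[0,1.5,0.6,0]]]}}

```text
t: 14.75
tool_pos: [0.4138, -0.1319, 0.0526]
orientation: [3.136, 0.096, -0.009]
force: [-2.4, -0.1, 2.5]
opening: 0.0259
```

```bash
python3 - <<'E'
from h import *
p,d=read_camera("scene");cv2.imwrite("pics/s13.png",p);np.save("pics/s13.npy",d)
a=p[90:290,290:450];cv2.imwrite("pics/z13.png",cv2.resize(a,None,fx=3,fy=3,interpolation=2))
go((.41,-.12,.054),3.5)
f=lambda x,y:(360+x/9,230+y/8)
W=onplane("scene",[f(92,143),f(275,74),f(622,397),f(448,480)],.022)
print(W.round(4),W.mean(0), W[3]-W[0],W[2]-W[1])
E
```

```text
t 14.8 tcp [ 0.4138 -0.1319  0.0526] ang 3.53 F [-2.4 -1.3  2. ] op 0.0264
delta cm [-0.31 -1.21 -0.14] turn 0.001
[[0.4732 0.0465 0.022 ]
 [0.4176 0.0476 0.022 ]
 [0.412  0.1877 0.022 ]
 [0.4649 0.1894 0.022 ]] [0.44193246 0.11782939 0.022     ] [-0.00833056  0.14286408  0.        ] [-0.005603    0.14011509  0.        ]
```

View pics/z13.png

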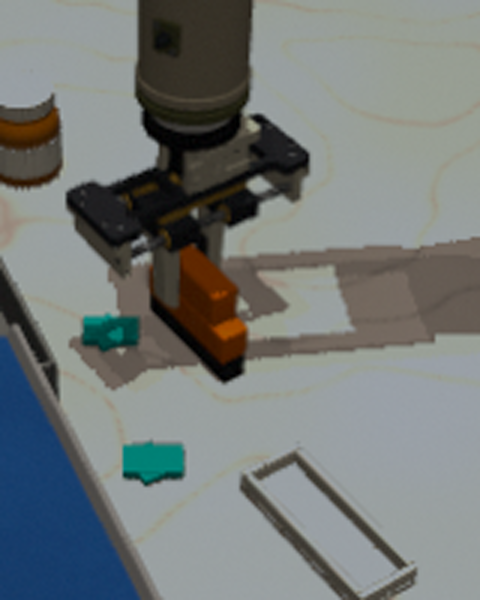

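```bash
python3 - <<'E'
from h import *
f=lambda x,y:(210+x/3.4,160+y/3.4)
W=onplane("top",[f(195,452),f(377,431),f(380,500),f(199,515)],.022)
print(W.round(4),W.mean(0))
# scraper centre now, scene: orange top face
p,d=read_camera("scene");C=cloud("scene",d);hsv=cv2.cvtColor(p,cv2.COLOR_BGR2HSV)
m=cv2.inRange(hsv,(3,140,40),(22,255,255));m[:150]=0;m[240:]=0;m[:,:330]=0;m[:,380:]=0
P=C[m>0];print(len(P),P.min(0),P.max(0))
# far low end +y: rubber/body end pixel extents: body +y end
b=P[(P[:,2]>.025)&(P[:,2]<.055)];print("body y max",np.percentile(b[:,1],98),"grip y max",np.percentile(P[P[:,2]>.07][:,1],98))
g=P[P[:,2]>.078];print("top z",g[:,2].mean(),"slope", np.polyfit(g[:,1],g[:,2],1), g[:,1].min(),g[:,1].max())
go((.44,.115,.2),3)
E
```

```text
[[0.4573 0.1823 0.022 ]
 [0.4701 0.0399 0.022 ]
 [0.4165 0.0389 0.022 ]
 [0.4086 0.1798 0.022 ]] [0.4381103  0.11021378 0.022     ]
717 [nan nan nan] [nan nan nan]
body y max -0.059791294036449706 grip y max -0.07565197950419296
top z 0.10819579912777966 slope [-0.58491028  0.04472622] -0.15825058869917874 -0.07367166233767874
t 14.85 tcp [ 0.4138 -0.1319  0.0526] ang 3.54 F [-3.1 -2.   3.2] op 0.026
delta cm [  4.05 -24.41 -14.87] turn 0.009
```

{"method": "play_rows", "body": {"increments": [[[0,0,-2,0],[0,0,-5,0],[0,0,-8,0],[0.8,-4,-8,0],[1.6,-8.5,-8,0]]], "squeeze": 25}}

```text
t: 15.35
tool_pos: [0.4261, -0.0461, 0.1335]
orientation: [3.135, 0.091, -0.004]
force: [1.0, -0.4, -2.9]
opening: 0.0258
```

```bash
python3 - <<'E'
from h import *
go((.441,.099,.11),3)
E
```

```text
t 15.35 tcp [ 0.4261 -0.0461  0.1335] ang 3.34 F [ 1.  -0.4 -2.9] op 0.0258
delta cm [  2.34 -14.41   2.26] turn 0.006
```

{"method": "play_rows", "body": {"increments": [[[0.8,-5,0,0],[1.6,-10,0.5,0.006],[2.3,-14.4,2,0.006],[2.3,-14.4,2.3,0.006],[2.3,-14.4,2.3,0.006]]]}}

```text
t: 15.85
tool_pos: [0.4396, 0.0997, 0.1084]
orientation: [3.134, 0.088, -0.008]
force: [-0.5, -0.7, -2.6]
opening: 0.026
```

{"method": "play_rows", "body": {"increments": [[[0,0,0.5,0],[0,0,1.5,0],[0,0,2.2,0],[0,0,2.2,0]]]}}

```text
t: 16.25
tool_pos: [0.4385, 0.0986, 0.0849]
orientation: [3.134, 0.085, -0.011]
force: [0.3, -0.3, -2.7]
opening: 0.0256
```

```bash
python3 - <<'E'
from h import *
p,d=read_camera("scene");cv2.imwrite("pics/s14.png",p)
a=p[170:300,340:460];cv2.imwrite("pics/z14.png",cv2.resize(a,None,fx=5,fy=4.6,interpolation=2))
go((.441,.099,.059),3)
E
```

```text
t 16.3 tcp [0.4389 0.0988 0.0856] ang 3.11 F [ 0.2  0.4 -1.5] op 0.0257
delta cm [ 0.23 -0.03  2.66] turn 0.002
```

View pics/z14.png

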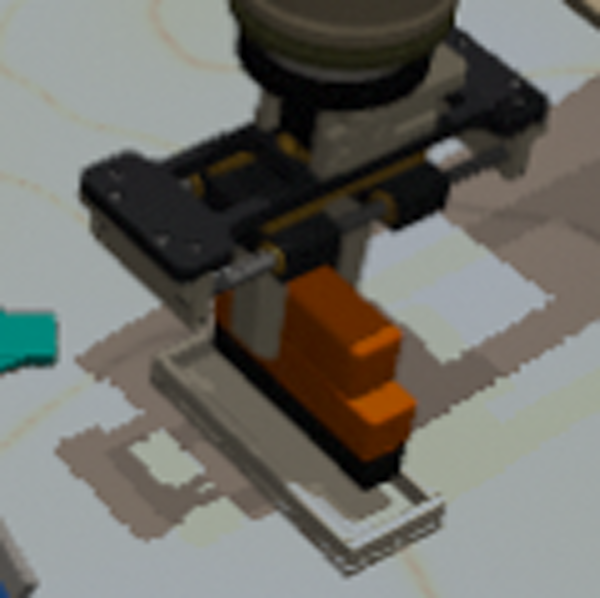

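```bash
python3 - <<'E'
from h import *
f=lambda x,y:(340+x/5,170+y/4.6)
print(onplane("scene",[f(375,487),f(401,474),f(215,350)],.0325))
W=onplane("scene",[f(150,365),f(347,550),f(443,505)],.022);print(W)
E
```

```text
[[0.43855554 0.16996954 0.0325    ]
 [0.42413782 0.16932007 0.0325    ]
 [0.45064824 0.06395153 0.0325    ]]
[[0.47609049 0.05006474 0.022     ]
 [0.46491146 0.18806255 0.022     ]
 [0.41324081 0.18752981 0.022     ]]
```

{"method": "play_rows", "body": {"increments": [[[0.6,-0.2,0,0],[0.65,-0.2,1,0],[0.65,-0.2,2,0],[0.65,-0.2,2.5,0],[0.65,-0.2,2.7,0]]], "squeeze": 10}}

```text
t: 16.8
tool_pos: [0.4444, 0.1009, 0.0582]
orientation: [3.134, 0.085, -0.013]
force: [-9.1, -2.2, 16.9]
opening: 0.0258
```

{"method": "play_rows", "body": {"increments": [[[0,0,0.1,0],[0,0,0.1,0]]]}}

```text
t: 17.0
tool_pos: [0.4443, 0.1009, 0.0581]
orientation: [3.133, 0.086, -0.014]
force: [-6.3, -0.5, 10.8]
opening: 0.0257
```

```bash
python3 - <<'E'
from h import *
p,d=read_camera("scene");cv2.imwrite("pics/s15.png",p)
a=p[170:300,340:460];cv2.imwrite("pics/z15.png",cv2.resize(a,None,fx=5,fy=4.6,interpolation=2))
go((.441,.099,.059),3)
E
```

```text
t 17.05 tcp [0.4443 0.1009 0.0581] ang 3.13 F [-5.3 -1.  11. ] op 0.0257
delta cm [-0.34  0.17 -0.09] turn 0.002
```

View pics/z15.png

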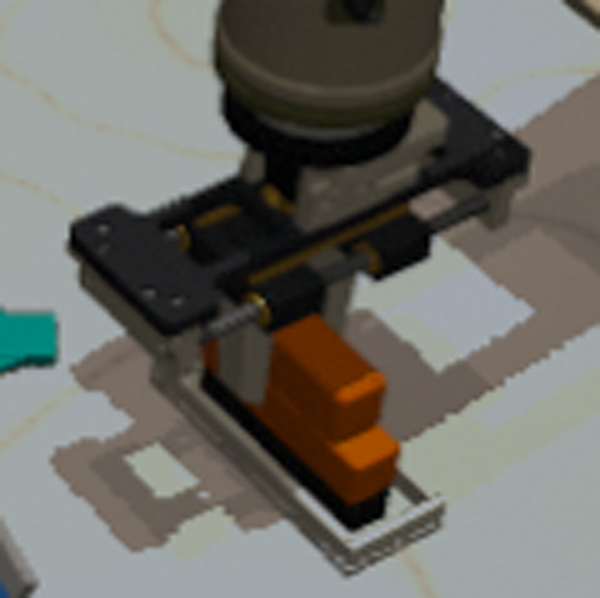

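{"method": "play_rows", "body": {"increments": [[[0,0,-0.1,0],[0,0,-0.1,0],[0,0,-0.1,0],[0,0,-0.1,0],[0,0,-0.1,0]]], "jaw": 9.3}}

```text
t: 17.55
tool_pos: [0.4442, 0.1009, 0.0589]
orientation: [3.134, 0.086, -0.015]
force: [-0.6, -0.3, 0.6]
opening: 0.0612
```

{"method": "play_rows", "body": {"increments": [[[0,0,0,0],[0,0,0,0],[0,0,-1,0],[0,0,-4,0],[0,0,-8,0]]]}}

```text
t: 18.05
tool_pos: [0.4432, 0.1012, 0.1385]
orientation: [3.133, 0.086, -0.021]
force: [0.4, 0.1, 0.5]
opening: 0.0927
```

{"method": "play_rows", "body": {"increments": [[[0,3,-4,0],[0,7,-6,0],[0,12,-8,0],[0,16,-8,0],[0,20,-8,0]]]}}

```text
t: 18.55
tool_pos: [0.4558, -0.1, 0.2222]
orientation: [3.132, 0.085, -0.016]
force: [0.9, 1.1, 0.4]
opening: 0.0931
```

```bash
python3 - <<'E'
from h import *
for n,(a,b,c,d_) in dict(scene=(150,320,200,440),top=(165,330,245,460)).items():
    p,d=read_camera(n);cv2.imwrite(f"pics/{n}16.png",p);np.save(f"pics/{n}16.npy",d)
    cv2.imwrite(f"pics/z16{n}.png",cv2.resize(p[a:b,c:d_],None,fx=3.3,fy=3.3,interpolation=2))
go((.441,.099,.059),3)
C=cloud("scene",np.load("pics/scene16.npy"));hsv=cv2.cvtColor(cv2.imread("pics/scene16.png"),cv2.COLOR_BGR2HSV)
m=cv2.inRange(hsv,(3,140,40),(22,255,255));m[:210]=0;m[300:]=0;m[:,:360]=0;m[:,440:]=0
P=C[m>0];P=P[~np.isnan(P).any(1)];g=P[P[:,2]>np.percentile(P[:,2],90)-.012]
print(np.percentile(P[:,2],90),cv2.minAreaRect((g[:,:2]*1000).astype(np.float32)),np.polyfit(g[:,1],g[:,2],1),np.polyfit(g[:,0],g[:,2],1))
E
```

```text
t 18.65 tcp [ 0.4552 -0.102   0.2211] ang 2.86 F [-0.8  1.1 -0.3] op 0.093
delta cm [ -0.22 -20.29  16.04] turn -0.002
0.09207766489787976 ((445.4141845703125, 119.01640319824219), (24.09747314453125, 78.92665100097656), 2.906280040740967) [-0.0198989  0.0921529] [-0.18217643  0.17123969]
```

View pics/z16scene.png

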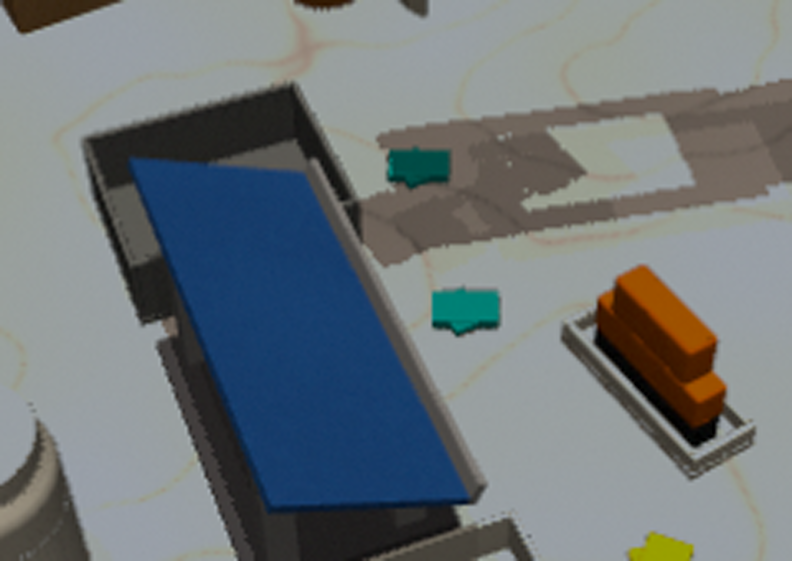

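View pics/z16top.png

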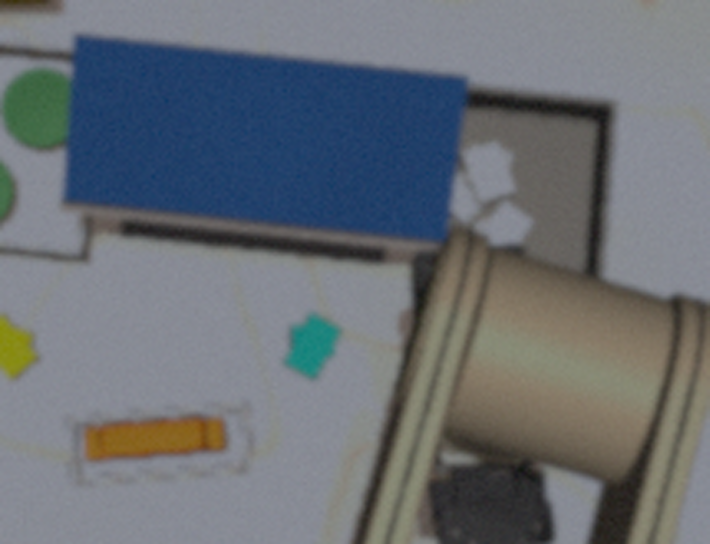

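{"method": "play_rows", "body": {"increments": [[[0,0,0,0],[0,0,0,0],[0,0,0,0]]]}}

```text
t: 18.95
tool_pos: [0.4553, -0.1009, 0.2213]
orientation: [3.132, 0.08, -0.019]
force: [0.2, 0.1, -0.5]
opening: 0.0932
```

```bash
python3 -c "
from plant import *
print(close_job())"
```

```text
the job is handed in; nothing more can be done
None
```

I took the scraper from its rest and swept all four chips along the board, off its end and into the waste tub. I then stood the scraper back in its rest and handed the job in at about 19 s.

- **Sweep:** the tool can only point straight down, so I tilted the scraper to the slope by pressing it against the board in a loose grip. The first try slipped, leaving it at about 12° instead of 25°. A second try, dragging it downhill over the board's high edge, brought it flush. I levelled it again on the bench before putting it back.
- **Chips:** after the sweep the board was empty. The top view showed all four chips in the tub, with surface heights of about 16–20 mm. In the last top picture the arm hid two of them, so for those I rely on the earlier view.
- **Scraper:** it stands upright in the rest, about 3 mm from the rest's middle across and 1 mm along in the scene camera. Its top is at 92 mm, the same as at the start. A noisy depth fit across the narrow grip gave an apparent sideways slope of 0.18; the pictures show it upright.
- **Disagreement:** the two cameras put the rest about 4 mm apart in x and 8 mm in y. I used the average, then corrected against the scene picture before lowering.
- **Other things:** I saw nothing in the pictures to suggest that the dishes, bottle, jar or beaker had moved, but I did not measure them. The wrist force stayed below about 20 N at every reading.

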